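# Lock the stop of a sample-tube rack clamp

### The job

Lock the stop on the tube-rack clamp: lay the spanner that fits the lower square nut flat over that nut, with its handle down between the two pegs, and let go of it. Then turn the winged jam nut above clockwise (seen from above) until it is tight, so that the lower nut stays where it was set apart from the play in the spanner. Leave the spanner in place on the nut.

Things in the scene. Friction and masses are not known exactly. Their poses are not given: they have to be found in the camera images.
- spanner: Larger of two loose steel open-ended spanners flat on the bench (places swap), 14 mm thick, 0.4 kg. Origin midway between the jaws, underside; x along the handle, away from the open mouth; z up. Mouth 46 mm wide (70 outside), x -25 to 25 mm; head ends by x 66; handle 16 mm wide to x 190; grip it at x 80. The bystander is alike: mouth 26 mm, reach 150 mm; it does not fit the nut.
- stop_base: Fixed rack clamp on an 8 mm foot plate, 100 mm wide. Origin on the bench under the axis of the upright stud (top 92 mm high); x points from stud to pegs; z up. Round seat, radius 40 mm, top 20 mm high, round the stud. Spanner in place: its origin on the stud axis, underside 20 mm above the bench, x along this x. A rack of capped tubes 88 mm high stands behind x = -120 mm.
- peg_gap (a point): Midpoint between the feet of the two pegs, on top of their block, 150 mm along stop_base's x from the stud and 20 mm above the bench. Pegs 12 mm in diameter, 42 mm apart along y, tapered tips 26 mm above the block: 30 mm free between them for the 16 mm handle. Block 40 mm long in x; between it and the seat only the 8 mm plate.
- set_nut (a joint): Lower nut, square, dark steel, 40 mm across flats, 20 to 34 mm above the bench, cone above to 42 mm (26 mm across). Angle on the stud, rad, clockwise from above positive; starts at its setting 0, flats square to stop_base's x. Turns easily (0.05 N m): unless held it follows the jam nut. With the spanner on and its handle between the pegs it has about 0.2 rad of play (at most 0.3).
- jam_nut (a joint): Angle of the jam nut relative to the lower nut, rad, positive clockwise from above (tightening). Starts between -0.2 and 0.2; at 0.8 it is tight and meets a firm stop. Needs about 0.3 N m against the lower nut and stays where it is left.
- jam_grip (a point): Point on the stud axis at the middle of the jam nut's upright flat wing, 70.5 mm above the bench. The wing is a plate 36 mm long (along this point's x), 10 mm thick (along y), from 50.5 to 82.5 mm above the bench, bright steel, on a round collar of 24 mm diameter; z up. Grip it across its thickness from above. It passes between the spanner's jaws at any angle.
Things that resemble listed ones, but are neither listed nor needed, are in the scene too. Leave any orange look-alike of the spanner alone.

How it is judged:
On the way, in this order (a step that is already met when the one before it is completed fails the run):
1. the larger spanner lies flat on the seat around the lower nut, handle between the pegs, let go, while the jam nut is still loose and the lower nut is at its setting (horizontal distance between spanner and stop_base below 0.015 m and z of spanner in the frame of stop_base between 0.015 and 0.026 m and angle between the x axis of spanner and the x axis of stop_base, either way round below 0.18 rad and contact force between the fingers and spanner below 0.1 N and value of joint set_nut between -0.44 and 0.44 rad and value of joint jam_nut below 0.5 rad), for 0.2 s.
2. the jam nut is tight against the lower nut (value of joint jam_nut above 0.65 rad), for 0.2 s.
At the end, for the whole second after the job is handed in: Jam nut past 0.65 rad relative to the lower nut; lower nut within 0.44 rad of its setting; larger spanner still and released on the seat (underside 15 to 26 mm above the bench), jaw centre within 15 mm of the stud axis, handle within 0.18 rad of the line to the pegs (value of joint jam_nut above 0.65 rad and value of joint set_nut between -0.44 and 0.44 rad and horizontal distance between spanner and stop_base below 0.015 m and z of spanner in the frame of stop_base between 0.015 and 0.026 m and angle between the x axis of spanner and the x axis of stop_base, either way round below 0.18 rad and contact force between the fingers and spanner below 0.1 N and linear speed of spanner below 0.02 m/s); the robot touches nothing.
It also fails if it takes over 45 s, if anything falls off the work surface, if the arm or the gripper's body presses on something with over 40 N, if the wrist force passes 120 N, or if a joint passes its speed limit or range.

### The arm

A 6-joint arm with a two-finger parallel gripper is mounted at the origin on the work surface. World frame = base frame: x ahead of the robot, y to its left, z up, the work surface at z = 0. Lengths are in m, angles in rad, forces in N, time in s.
With the tool pointing down it reaches from about 0.375 to 0.9 m from the base axis. Payload 3.1 kg.
Tool frame: the origin (TCP) lies at the very end of the fingers, on their centre line; the grasp point (between the pads) lies 19 mm behind it (tcp_to_grasp is the distance from the TCP to the grasp point, in m); z points along the fingers, y is the direction in which the jaws open and shut (so a half turn about z gives the same grasp; the last joint's range is limited). The gripper opens to 85 mm and grips with 20 to 120 N. Pads are 22 mm wide; open, the fingers measure 114 mm over their backs; the gripper's body (76 mm by 85 mm) begins 54 mm behind the grasp point. The pads swing forward as they close: fully open they stand 13 mm farther back than shut.
Start: joints at [-1.363, 0.527, 1.433, -0, 1.181, -0.178], TCP at [0.235, -0.579, 0.231] pointing down, gripper open.
Joint ranges: [-3.08, 3.08], [-0.75, 2.2], [0.22, 2.44], [-1.43, 4.57], [0, 2.65], [-2.85, 2.85]. Speed limits (rad/s): [2.79, 2.79, 3.14, 3.14, 3.14, 3.14].

### API

Orientations are given as a unit quaternion [x, y, z, w].
In Python, from station import sense, snapshot, camera_info, sign_off, tcp_to_grasp gives the robot as it stands.
- The arm moves only by the shell command python3 -m inch 'ROWS' [FORCE]. ROWS is JSON, a list of rows, each a list of 3 entries, a list of its own where there are three numbers: the closure, from -1 (fully open) to 1 (shut), so that 0 is half open, then the shift along the tool's x, y, z normalised to -1 to 1, where 1 is 10 cm, then the turn, a rotation vector about the tool's x, y, z normalised to -1 to 1, where 1 is 360 degrees. In form: [[jaw, [dx, dy, dz], [ax, ay, az]], ...]. A call has 1 to 20 rows; each row is the pose to reach, as a shift and turn from the pose commanded when the call began, along the tool's axes at that moment, turning the shorter way round; what a row does not reach only later rows make up. A row lasts 1/10 s, in which the tool goes at most 50 mm and 8.59 degrees, less where a joint would pass 70% of its speed; a pose out of reach is approached as far as the arm can. A call with a number of a shift or a turn outside -1 to 1 is refused whole. A call with a gripper value outside its range is refused whole. The fingers move at their own pace and stop on an object; FORCE is the grip in N (left out, the last holds). Time passes only in rows, so rows that repeat a pose let the fingers close. It gives the time, the measured TCP pose, the force and the opening at its end, in the units of the state.
- sense(): the state, without advancing time (a new reading comes with each control period).
- snapshot(name): name is "scene" or "top" or "wrist"; returns (picture, depth): 480x640x3 uint8, blue, green, red; 480x640 float32, m along the optical axis (not along the pixel's ray), 0 where there is no reading.
- camera_info(name): a dict with "K" (3x3 intrinsics, pixels), "dist" ([k1, k2, p1, p2, k3] as OpenCV has them; the pictures are not rectified), "origin" and "orientation" of the camera in the world. Camera axes: x right, y down, z forward; pixel columns grow to the right and rows downward; lengths in m; the calibration is good to about 2 mm. A picture is of the moment at which its call begins: read the wrist's pose just before it. camera_info takes no time and is no camera call; for the wrist camera it gives the pose at the moment of the call.
- sign_off(): hands the job in, once; it reports no verdict.
The state is a dict: "t": time; "q": joint angles; "qd": joint speeds; "tau": joint torques, N m; "tcp_pos": TCP position; "tool_rot": TCP orientation; "force": force on the tool from outside, world axes, zero at the start; "ft_torque": the same for the moment, N m; "finger_gap": opening from 0.0 (shut) to 1.0 (fully open).
Only numpy, scipy, OpenCV 4.12 (cv2) and the standard library are available. Lean on these libraries where they do the work, as an engineer would, in place of code of your own. Each camera call takes 0.05 s, during which the arm holds its last target.

## Working session

There is one attempt and no reset: what is moved stays moved. The work goes in short steps, Python scripts to look and compute and a shell command to move; the robot and the scene stay as the last step left them, time stands still between calls to the robot, and variables do not carry over. Pictures are saved under pics/ and viewed, and the job is handed in when it is done.

```bash
ls; mkdir -p pics
python3 - <<'E'
from station import *
import cv2,numpy as np
print(sense()); print(tcp_to_grasp)
for n in("scene","top"):
    p,d=snapshot(n); cv2.imwrite(f"pics/{n}0.png",p); np.save(f"pics/{n}0.npy",d); print(n,camera_info(n))
E
```

```text
pics
{'t': 0.0, 'q': array([-1.36351891e+00,  5.28492482e-01,  1.43394278e+00, -8.99499192e-06,
        1.18137967e+00, -1.78494275e-01]), 'qd': array([ 0.00065619, -0.00110732,  0.00121425,  0.00026622,  0.00115772,
       -0.0017908 ]), 'tau': array([-1.91090080e-04, -4.42351842e+01, -1.78026152e+01, -1.09543685e-04,
        8.41391244e-03, -1.22184673e-06]), 'tcp_pos': array([ 0.23504623, -0.57832654,  0.23030458]), 'tool_rot': array([ 9.81454195e-01,  1.91693581e-01, -2.01489191e-05, -1.11096359e-03]), 'force': array([-0.47795539, -0.28179445,  0.06504818]), 'ft_torque': array([-0.01117459,  0.01221241, -0.03158416]), 'finger_gap': 1.0019511978157785}
0.0187
scene {'K': array([[543.0780957 ,   0.        , 329.12354389],
       [  0.        , 543.0780957 , 232.85154665],
       [  0.        ,   0.        ,   1.        ]]), 'dist': array([0.0584323, 0.       , 0.       , 0.       , 0.       ]), 'origin': array([ 1.17768639, -0.69821969,  0.69603961]), 'orientation': array([ 0.797607  ,  0.38008636, -0.2137453 , -0.41673778])}
top {'K': array([[596.30061131,   0.        , 314.79986659],
       [  0.        , 596.30061131, 239.50811009],
       [  0.        ,   0.        ,   1.        ]]), 'dist': array([-0.1727321,  0.       ,  0.       ,  0.       ,  0.       ]), 'origin': array([ 0.33159177, -0.12528163,  1.20343297]), 'orientation': array([ 0.71349805, -0.69967136,  0.01429387, -0.0342958 ])}
```

View pics/top0.png

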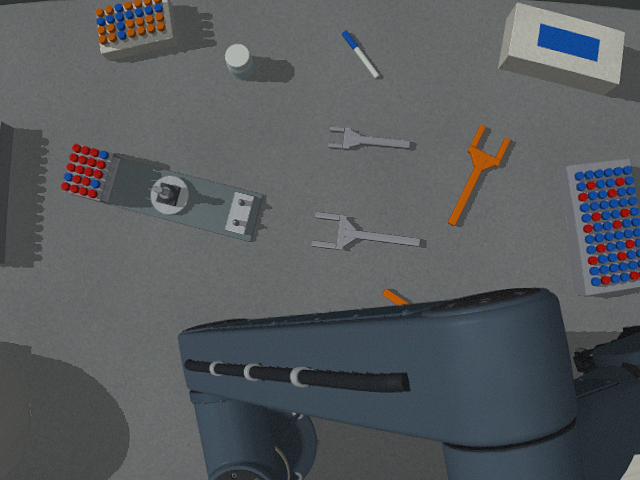

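View pics/scene0.png

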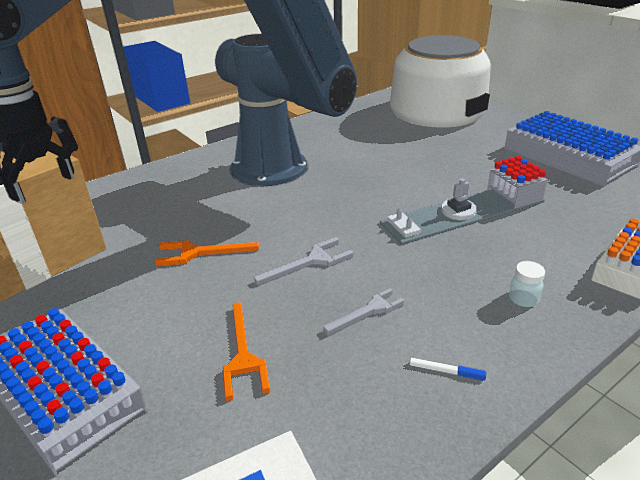

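The top view shows four things that could be taken for the spanner. There are two grey ones: the larger at about (365,232) and the smaller at (370,139). There are also two orange look-alikes at (480,175) and (397,297). I choose the grey one at (365,232) because it has the wider mouth and longer reach. The clamp's stud is at about (170,195) and its pegs at about (240,212).

```bash
cat > h.py <<'E'
import cv2,numpy as np
from scipy.spatial.transform import Rotation as R
def ray(ci,px):
    px=np.asarray(px,float).reshape(-1,1,2)
    u=cv2.undistortPoints(px,ci["K"],ci["dist"])[:,0]
    d=np.c_[u,np.ones(len(u))]@R.from_quat(ci["orientation"]).as_matrix().T
    return np.asarray(ci["origin"]),d
def plane(ci,px,z):
    o,d=ray(ci,px); return o+d*((z-o[2])/d[:,2])[:,None]
def proj(ci,P):
    Rm=R.from_quat(ci["orientation"]).as_matrix().T
    P=np.atleast_2d(P); rv=cv2.Rodrigues(Rm)[0]; t=-Rm@ci["origin"]
    return cv2.projectPoints(P.astype(float),rv,t,ci["K"],ci["dist"])[0][:,0]
E
python3 - <<'E'
import cv2
p=cv2.imread('pics/top0.png')
cv2.imwrite('pics/c1.png',cv2.resize(p[190:260,295:435],None,fx=5,fy=5,interpolation=cv2.INTER_CUBIC))
cv2.imwrite('pics/c2.png',cv2.resize(p[130:250,50:280],None,fx=3.4,fy=3.4,interpolation=cv2.INTER_CUBIC))
E
```

```text
(no output)
```

View pics/c1.png

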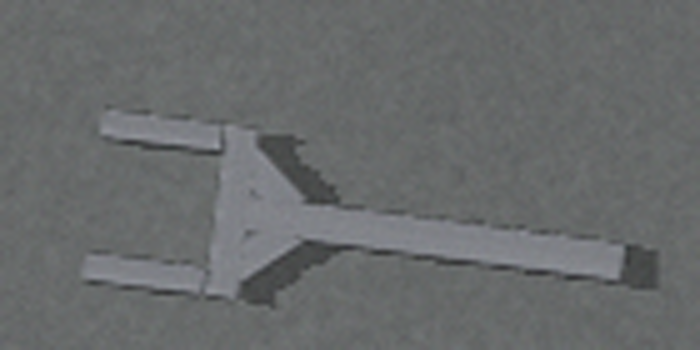

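View pics/c2.png

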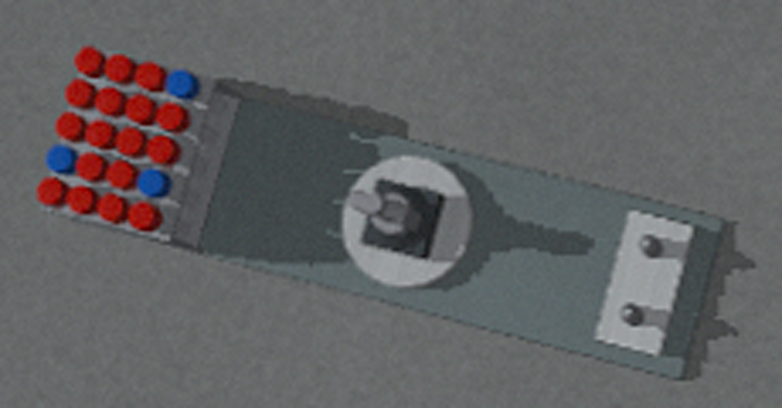

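The crop shows the grey spanner: prong tips near crop (105,122) and (85,268), handle end near (624,262). The clamp crop shows the seat, the square nut, the wing and the pegs clearly.

Run:
```python
import cv2,numpy as np
from h import *
from station import camera_info
ci=camera_info("top")
p=cv2.imread('pics/top0.png'); g=p.min(2).astype(int)
sub=p[190:260,295:435]
m=np.zeros(g.shape,np.uint8); b=cv2.GaussianBlur(p,(3,3),0).min(2)
print(np.percentile(b[190:260,295:435],[5,50,90,97]))
m[190:260,295:435]=(b[190:260,295:435]>118)
for nm,(y0,y1,x0,x1) in dict(big=(190,260,295,435),small=(115,165,315,420)).items():
    m=np.zeros(g.shape,np.uint8); m[y0:y1,x0:x1]=(p.min(2)[y0:y1,x0:x1]>118)*255
    m=cv2.morphologyEx(m,cv2.MORPH_CLOSE,np.ones((3,3)))
    n,l,s,c=cv2.connectedComponentsWithStats(m); print(s[1:][s[1:,4]>20])
    ys,xs=np.where(m>0); keep=np.isin(l[ys,xs],[i for i in range(1,n) if s[i,4]>20])
    W=plane(ci,np.c_[xs,ys][keep],0.014)[:,:2]
    # handle axis from far points
    far=W[W[:,1]<np.percentile(W[:,1],0)+0.10]
    vx,vy,x0_,y0_=cv2.fitLine(far.astype(np.float32),cv2.DIST_HUBER,0,.001,.001).ravel()
    a=np.array([vx,vy]); a=a if a[1]<0 else -a
    t=(W-[x0_,y0_])@a; n_=(W-[x0_,y0_])@[-a[1],a[0]]
    print(nm,"axis",a,np.arctan2(a[1],a[0]),"len",np.ptp(t),"width",n_.min(),n_.max(),"end",np.array([x0_,y0_])+a*t.max(),"hw",np.ptp(n_[t>t.max()-.08]))
    print(" origin from end",np.array([x0_,y0_])+a*(t.max()-.19)," from tip",np.array([x0_,y0_])+a*(t.min()+.025), 'mid',(n_.min()+n_.max())/2)
# clamp
off=np.array([50,130])
f=lambda q:np.array(q)/3.4+off-0.35
seat=plane(ci,f([(343,220),(471,220),(406,156),(406,286)]),.020); print("seat",seat,seat.mean(0))
pg=plane(ci,f([(652,244),(631,315)]),.046); print("pegs",pg,np.linalg.norm(pg[0]-pg[1]),pg.mean(0))
nut=plane(ci,f([(379,181),(445,197),(432,259),(363,243)]),.034);print("nut",nut,nut.mean(0))
```

```text
[ 97. 103. 116. 128.]
[[ 311  212  109   38 1096]]
big axis [-0.11175907 -0.9937353 ] -1.6827894 len 0.21359510914718832 width -0.03423745461796067 0.033740661432947294 end [ 0.41207372 -0.29889618] hw 0.013924366399732022
 origin from end [ 0.43330794 -0.11008647]  from tip [ 0.43315094 -0.11148256] mid -0.0002483965925066875
[[328 127  81  21 614]]
small axis [-0.07870223 -0.9968982 ] -1.6495801 len 0.16217158456942588 width -0.02003075659972177 0.020414012352056813 end [ 0.61187938 -0.27656862] hw 0.01305423308432514
 origin from end [ 0.6268328  -0.08715797]  from tip [ 0.62267509 -0.13982252] mid 0.00019162787616752198
seat [[0.49907982 0.24714288 0.02      ]
 [0.49985792 0.16814438 0.02      ]
 [0.53831113 0.20983668 0.02      ]
 [0.45965465 0.20634049 0.02      ]] [0.49922588 0.20786611 0.02      ]
pegs [[0.48342216 0.05432677 0.046     ]
 [0.44193201 0.06528621 0.046     ]] 0.04291319289323736 [0.46267709 0.05980649 0.046     ]
nut [[0.52070747 0.22170698 0.034     ]
 [0.51143864 0.18099054 0.034     ]
 [0.47438717 0.18730304 0.034     ]
 [0.48344124 0.22979249 0.034     ]] [0.49749363 0.20494826 0.034     ]
```

```bash
cat >> h.py <<'E'
def go(pos,yaw,s=None):
    """shift (units of 10cm) and turn (units of 360deg) in tool axes to reach pos with tool x at world yaw, pointing down"""
    from station import sense
    s=s or sense(); T=R.from_quat(s["tool_rot"])
    x=np.array([np.cos(yaw),np.sin(yaw),0]); z=np.array([0,0,-1.]); G=R.from_matrix(np.c_[x,np.cross(z,x),z])
    print("shift",np.round(T.inv().apply(np.array(pos)-s["tcp_pos"])/.1,4),"turn",np.round((T.inv()*G).as_rotvec()/(2*np.pi),4))
E
python3 - <<'E'
from h import *
go([.424,-.19,.20],1.459)
go([.424,-.19,.16],1.459)
E
```

```text
shift [ 3.212  -2.887   0.3108] turn [-0.0003 -0.0002 -0.1708]
shift [ 3.2119 -2.8862  0.7108] turn [-0.0003 -0.0002 -0.1708]
```

```bash
python3 -m inch '[[-1,[1,-0.9,0.1],[0,0,0]],[-1,[1,-0.9,0.1],[0,0,0]],[-1,[1,-0.9,0.1],[0,0,0]],[-1,[1,-0.9,0.1],[0,0,0]]]' 60; python3 -m inch '[[-1,[1,-0.9,0.1],[0,0,0]],[-1,[1,-0.9,0.1],[0,0,0]],[-1,[1,-0.9,0.1],[0,0,0]],[-1,[1,-0.9,0.1],[0,0,0]]]'; python3 -c "
from h import *
go([.424,-.19,.20],1.459)"
```

```text
t: 0.5
tcp_pos: [0.295, -0.4521, 0.2203]
tool_rot: [0.981, 0.194, -0.0, -0.003]
force: [-0.2, -0.5, -0.0]
finger_gap: 1.004
t: 0.9
tcp_pos: [0.3531, -0.3329, 0.2107]
tool_rot: [0.981, 0.194, -0.0, -0.002]
force: [0.7, -0.9, 0.8]
finger_gap: 1.001
shift [ 1.1986 -1.0517  0.1112] turn [-0.0006 -0.0003 -0.1701]
```

```bash
python3 -m inch '[[-1,[1,-1,0],[0,0,-0.02]],[-1,[1,-1,0],[0,0,-0.045]],[-1,[1,-1,0],[0,0,-0.07]],[-1,[1,-1,0],[0,0,-0.09]],[-1,[1,-1,0],[0,0,-0.115]],[-1,[1,-1,0],[0,0,-0.14]],[-1,[1,-1,0],[0,0,-0.17]],[-1,[1,-1,0],[0,0,-0.17]],[-1,[1,-1,0],[0,0,-0.17]]]'
python3 - <<'E'
from h import *
from station import *
ci=camera_info("wrist"); p,d=snapshot("wrist"); cv2.imwrite("pics/w1.png",p); np.save("pics/w1.npy",d)
import pickle; pickle.dump(ci,open("pics/w1.pkl","wb")); print(ci)
E
```

```text
t: 1.8
tcp_pos: [0.4082, -0.2084, 0.2114]
tool_rot: [0.748, 0.664, -0.0, 0.001]
force: [-0.0, 0.6, -0.3]
finger_gap: 0.999
{'K': array([[334.8816613 ,   0.        , 319.29698433],
       [  0.        , 334.8816613 , 237.65933286],
       [  0.        ,   0.        ,   1.        ]]), 'dist': array([-0.00350738,  0.        ,  0.        ,  0.        ,  0.        ]), 'origin': array([ 0.41517227, -0.14046207,  0.35391299]), 'orientation': array([ 0.98870429, -0.0588882 , -0.00784888,  0.13760237])}
```

View pics/w1.png

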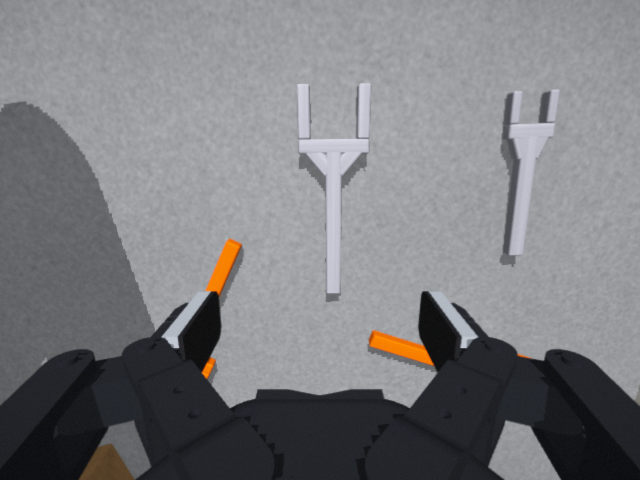

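Run:
```python
from h import *
import pickle
ci=pickle.load(open("pics/w1.pkl","rb")); p=cv2.imread("pics/w1.png").astype(int)
m=((p.min(2)>150)&(p.max(2)-p.min(2)<40)).astype(np.uint8)
m[:, :285]=0; m[:,385:]=0; m[:70]=0; m[300:]=0
m[:]=0
sub=cv2.GaussianBlur(p.astype(np.uint8),(3,3),0)
r=(sub[70:300,285:385,0].astype(int)>180); m[70:300,285:385]=r
n,l,s,c=cv2.connectedComponentsWithStats(m); k=1+np.argmax(s[1:,4]); print(s[k])
ys,xs=np.where(l==k); W=plane(ci,np.c_[xs,ys],.014)[:,:2]
h=W[(ys>190)]
f=cv2.fitLine(h.astype(np.float32),cv2.DIST_HUBER,0,.001,.001).ravel(); a=f[:2]*-np.sign(f[1])
t=(W-f[2:])@a;nn=(W-f[2:])@[-a[1],a[0]]
print("yaw",np.arctan2(a[1],a[0]),"len",np.ptp(t),nn.min(),nn.max(),"orig",f[2:]+a*(t.max()-.19),f[2:]+a*(t.min()+.025))
print("grip",f[2:]+a*((t.max()-.19+t.min()+.025)/2+.08))
print(plane(ci,[[303.,84],[364,83],[333,292],[240,243],[206,292],[371,333]],.014))
```

```text
[ 299  137   70  156 3297]
yaw -1.6818699 len 0.16413855390230941 -0.03373490765842957 0.03402371605294981 orig [ 0.43248616 -0.11130967] [ 0.42684841 -0.16185769]
grip [ 0.42079967 -0.21609069]
[[ 0.40654313 -0.08631502  0.014     ]
 [ 0.46320254 -0.09220365  0.014     ]
 [ 0.41160175 -0.30012201  0.014     ]
 [ 0.31980943 -0.23213478  0.014     ]
 [ 0.27209264 -0.2834385   0.014     ]
 [ 0.44942044 -0.35634618  0.014     ]]
```

```bash
python3 -c "
from h import *
go([.4236,-.1908,.10],1.460)
go([.4236,-.1908,.004],1.460)"
```

```text
shift [0.1917 0.1323 1.1138] turn [ 0.0001  0.0001 -0.0013]
shift [0.1925 0.1316 2.0738] turn [ 0.0001  0.0001 -0.0013]
```

```bash
python3 -m inch '[[-1,[0.19,0.13,0.5],[0,0,-0.0013]],[-1,[0.19,0.13,1],[0,0,-0.0013]],[-1,[0.19,0.13,1],[0,0,-0.0013]]]'; python3 -m inch '[[-0.3,[0,0,0.4],[0,0,0]],[-0.3,[0,0,0.7],[0,0,0]],[-0.3,[0,0,0.95],[0,0,0]],[-0.3,[0,0,0.95],[0,0,0]],[-0.3,[0,0,0.95],[0,0,0]]]'; python3 -c "
from h import *
go([.4236,-.1908,.004],1.460)"
```

```text
t: 2.15
tcp_pos: [0.4199, -0.1873, 0.1063]
tool_rot: [0.745, 0.667, -0.001, -0.006]
force: [-0.2, 0.5, 0.4]
finger_gap: 0.996
t: 2.65
tcp_pos: [0.4236, -0.1904, 0.0175]
tool_rot: [0.745, 0.667, 0.0, 0.001]
force: [1.0, 0.3, 0.5]
finger_gap: 0.65
shift [-0.0042  0.      0.1352] turn [0.0002 0.0001 0.0002]
```

```bash
python3 -m inch '[[-0.3,[0,0,0.12],[0,0,0]],[-0.3,[0,0,0.12],[0,0,0]],[1,[0,0,0.12],[0,0,0]],[1,[0,0,0.12],[0,0,0]],[1,[0,0,0.12],[0,0,0]],[1,[0,0,0.12],[0,0,0]],[1,[0,0,0.12],[0,0,0]],[1,[0,0,0.12],[0,0,0]]]' 100
python3 - <<'E'
from h import *
from station import *
p,d=snapshot("wrist"); cv2.imwrite("pics/w2.png",p)
E
```

```text
t: 3.45
tcp_pos: [0.4236, -0.1898, 0.0052]
tool_rot: [0.745, 0.668, 0.0, 0.001]
force: [-0.4, 0.3, 5.9]
finger_gap: 0.148
```

View pics/w2.png

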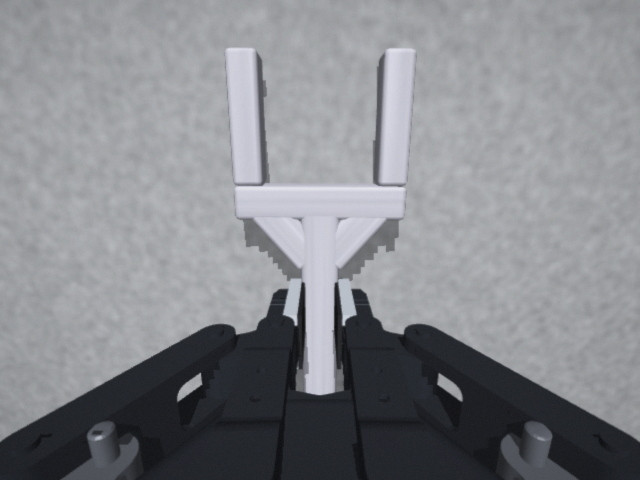

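Wrist view: the spanner is gripped on its handle, with the prongs symmetric about column 320. Next I lift.

```bash
python3 -m inch '[[1,[0,0,-0.2],[0,0,0]],[1,[0,0,-0.5],[0,0,0]],[1,[0,0,-0.8],[0,0,0]],[1,[0,0,-1],[0,0,0]]]'; python3 -m inch '[[1,[0.3,0,-0.3],[0,0,0]],[1,[0.6,0,-0.5],[0,0,0]],[1,[0.9,0,-0.5],[0,0,0]],[1,[1,0,-0.5],[0,0,0]],[1,[1,0,-0.5],[0,0,0]]]'; python3 -c "
from h import *
go([.480,.09,.155],1.325)"
```

```text
t: 3.9
tcp_pos: [0.4227, -0.1892, 0.1056]
tool_rot: [0.744, 0.668, -0.0, 0.0]
force: [-0.7, -0.4, -3.6]
finger_gap: 0.147
t: 4.4
tcp_pos: [0.4326, -0.0883, 0.154]
tool_rot: [0.743, 0.669, -0.001, -0.001]
force: [0.3, -0.4, -4.2]
finger_gap: 0.146
shift [ 1.823   0.283  -0.0099] turn [-0.0004 -0.0001  0.0223]
```

```bash
python3 -m inch '[[1,[0.3,0.05,0],[0,0,0.005]],[1,[0.6,0.1,0],[0,0,0.01]],[1,[0.9,0.15,0],[0,0,0.022]],[1,[0.95,0.15,0],[0,0,0.022]],[1,[0.95,0.15,0],[0,0,0.022]],[1,[0.95,0.15,0],[0,0,0.022]]]';  python3 - <<'E'
from h import *
from station import *
import pickle
go([.480,.13,.155],1.325)
ci=camera_info("wrist"); p,d=snapshot("wrist"); cv2.imwrite("pics/w3.png",p); np.save("pics/w3.npy",d); pickle.dump(ci,open("pics/w3.pkl","wb"))
E
```

```text
t: 5.0
tcp_pos: [0.4587, 0.0018, 0.1539]
tool_rot: [0.789, 0.615, -0.001, -0.0]
force: [-0.4, -0.7, -4.4]
finger_gap: 0.147
shift [ 1.2953 -0.1073 -0.0122] turn [-0.0001  0.0001 -0.0002]
```

View pics/w3.png

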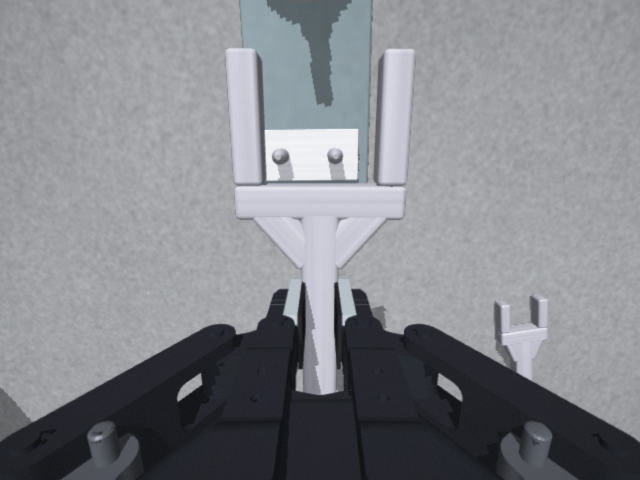

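Run:
```python
from h import *
import pickle
ci=pickle.load(open("pics/w3.pkl","rb"))
P=plane(ci,[[280.,154.5],[335,154.5]],.045); print(P,P.mean(0)); d=P[1]-P[0]; print(np.arctan2(-d[0],d[1])) 
E2=plane(ci,[[241.,20],[241.5,60],[371.5,20],[369.5,120]],.008); print(E2,[np.arctan2(*(E2[i]-E2[i+1])[[1,0]]) for i in (0,2)])
```

```text
[[0.44462654 0.06711118 0.045     ]
 [0.48350617 0.0572719  0.045     ]] [0.46406635 0.06219154 0.045     ]
-1.8186627014205152
[[0.43888274 0.16940323 0.008     ]
 [0.43086605 0.14314796 0.008     ]
 [0.53463821 0.14512399 0.008     ]
 [0.51840155 0.07535417 0.008     ]] [np.float64(1.2744509736164986), np.float64(1.3421484112853306)]
```

```bash
python3 -m inch '[[1,[0.3,-0.05,0],[0,0,0]],[1,[0.6,-0.1,0],[0,0,0]],[1,[0.85,-0.1,0],[0,0,0]],[1,[1,-0.1,0],[0,0,0]],[1,[1,-0.1,0],[0,0,0]]]';  python3 -m inch '[[1,[0.15,0,0],[0,0,0]],[1,[0.3,0,0],[0,0,0]],[1,[0.3,0,0],[0,0,0]],[1,[0.3,0,0],[0,0,0]]]'
python3 - <<'E'
from h import *
from station import *
import pickle
go([.4806,.1306,.145],1.323)
ci=camera_info("wrist"); p,d=snapshot("wrist"); cv2.imwrite("pics/w4.png",p); np.save("pics/w4.npy",d); pickle.dump(ci,open("pics/w4.pkl","wb"))
E
```

```text
t: 5.55
tcp_pos: [0.4744, 0.1026, 0.1543]
tool_rot: [0.788, 0.615, 0.0, 0.0]
force: [0.3, -0.6, -5.3]
finger_gap: 0.146
t: 5.95
tcp_pos: [0.481, 0.1308, 0.1542]
tool_rot: [0.789, 0.615, -0.0, 0.0]
force: [-0.2, 0.0, -5.1]
finger_gap: 0.15
shift [-0.0031 -0.0032  0.0919] turn [-0.0001  0.0001  0.0002]
```

View pics/w4.png

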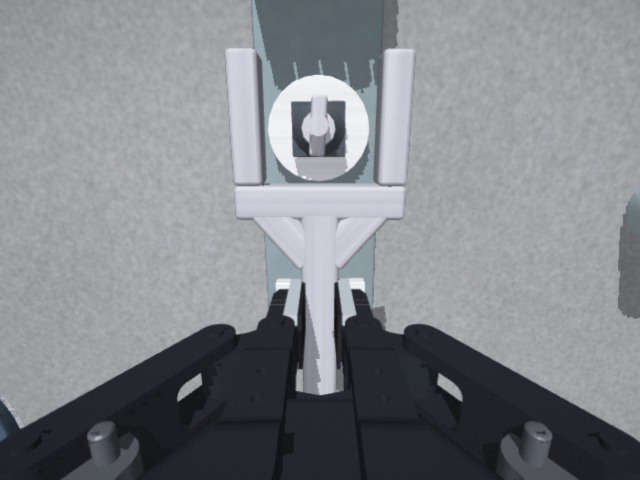

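Wrist view: the seat ring spans columns 268–369 and rows 75–181, the square nut (292–345) is square to the jaws, and the wing runs nearly along the handle line. The jaws are centred over it laterally.

Run:
```python
from h import *
import pickle
ci=pickle.load(open("pics/w4.pkl","rb")); p=cv2.imread("pics/w4.png")
g=p.min(2)
P=plane(ci,[[268,128.],[369,128],[318.5,75],[318.5,181]],.02); print(P, P.mean(0))
N=plane(ci,[[292,101.],[345,101],[345,156.5],[293,156.5]],.034);print(N,N.mean(0))
J=plane(ci,[[227,49.],[413.5,49],[320,184]],.149+.014+.0);print(J)
cv2.imwrite("pics/c4.png",cv2.resize(p[60:200,250:390],None,fx=4,fy=4,interpolation=cv2.INTER_CUBIC))
```

```text
[[0.46027479 0.21784447 0.02      ]
 [0.53726554 0.19838483 0.02      ]
 [0.50813523 0.24505803 0.02      ]
 [0.4886168  0.16803444 0.02      ]] [0.49857309 0.20733044 0.02      ]
[[0.48449952 0.23051892 0.034     ]
 [0.52207548 0.22101988 0.034     ]
 [0.51319334 0.18252994 0.034     ]
 [0.47471825 0.19225271 0.034     ]] [0.49862165 0.20658036 0.034     ]
[[0.47257624 0.23657206 0.163     ]
 [0.53736367 0.2201903  0.163     ]
 [0.49312372 0.18174353 0.163     ]]
```

View pics/c4.png

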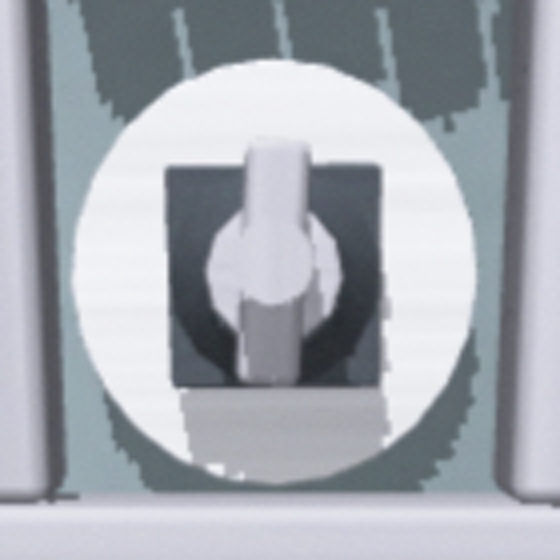

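```bash
python3 -m inch '[[1,[0,-0.01,0.25],[0,0,0]],[1,[0,-0.01,0.5],[0,0,0]],[1,[0,-0.01,0.75],[0,0,0]],[1,[0,-0.01,0.95],[0,0,0]],[1,[0,-0.01,0.95],[0,0,0]]]'
python3 - <<'E'
from h import *
from station import *
import pickle
go([.4806,.1306,.025],1.323)
ci=camera_info("wrist"); p,d=snapshot("wrist"); cv2.imwrite("pics/w5.png",p)
p,d=snapshot("scene"); cv2.imwrite("pics/s5.png",cv2.resize(p[120:320,340:600],None,fx=3,fy=3,interpolation=cv2.INTER_CUBIC))
E
```

```text
t: 6.5
tcp_pos: [0.4782, 0.1308, 0.0572]
tool_rot: [0.789, 0.614, -0.002, -0.002]
force: [-0.3, 0.0, -4.8]
finger_gap: 0.147
shift [0.0048 0.0255 0.3217] turn [-0.0009  0.0003  0.    ]
```

View pics/w5.png

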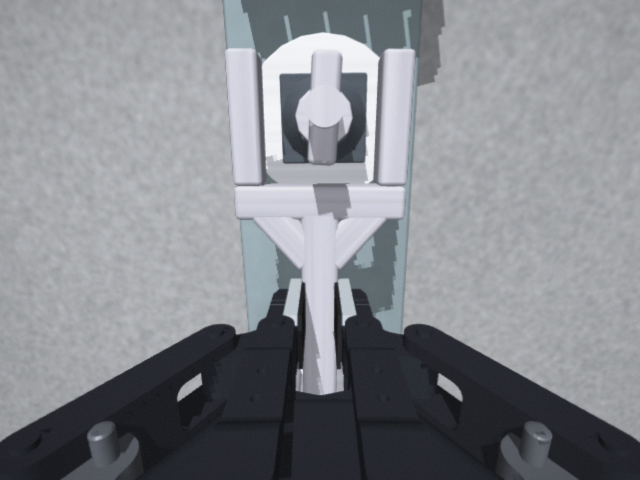

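View pics/s5.png

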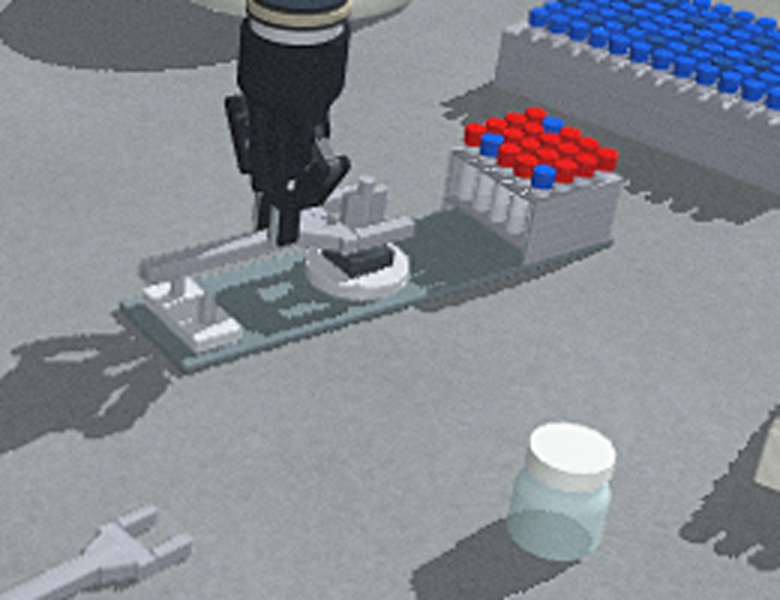

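```bash
python3 -m inch '[[1,[0,0,0],[0,0,0]],[1,[0,0,0],[0,0,0]]]'
python3 - <<'E'
from h import *
from station import *
go([.4806,.1306,.025],1.323)
p,d=snapshot("wrist"); cv2.imwrite("pics/w6.png",cv2.resize(p[20:220,220:420],None,fx=3,fy=3,interpolation=cv2.INTER_CUBIC))
E
```

```text
t: 6.8
tcp_pos: [0.481, 0.1316, 0.0605]
tool_rot: [0.789, 0.615, 0.001, 0.001]
force: [0.3, 0.2, -4.3]
finger_gap: 0.149
shift [-0.0105 -0.0026  0.355 ] turn [ 0.0004 -0.0001  0.0001]
```

View pics/w6.png

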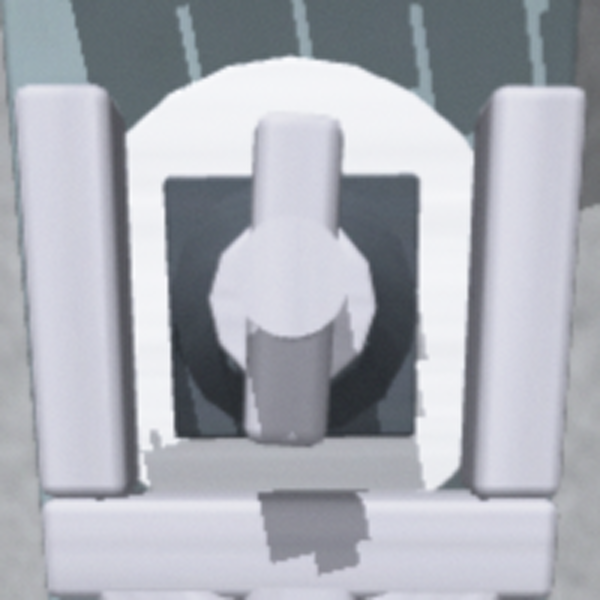

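```bash
python3 -m inch '[[1,[0,-0.008,0.08],[0,0,0]],[1,[0,-0.008,0.16],[0,0,0]],[1,[0,-0.008,0.24],[0,0,0]],[1,[0,-0.008,0.3],[0,0,0]],[1,[0,-0.008,0.33],[0,0,0]],[1,[0,-0.008,0.35],[0,0,0]],[1,[0,-0.008,0.35],[0,0,0]]]'
python3 - <<'E'
from h import *
from station import *
p,d=snapshot("wrist"); cv2.imwrite("pics/w7.png",p)
p,d=snapshot("scene"); cv2.imwrite("pics/s7.png",cv2.resize(p[120:320,340:600],None,fx=3,fy=3,interpolation=cv2.INTER_CUBIC))
E
```

```text
t: 7.55
tcp_pos: [0.4788, 0.1318, 0.0253]
tool_rot: [0.789, 0.615, -0.0, -0.0]
force: [-2.8, 0.1, 6.5]
finger_gap: 0.145
```

View pics/w7.png

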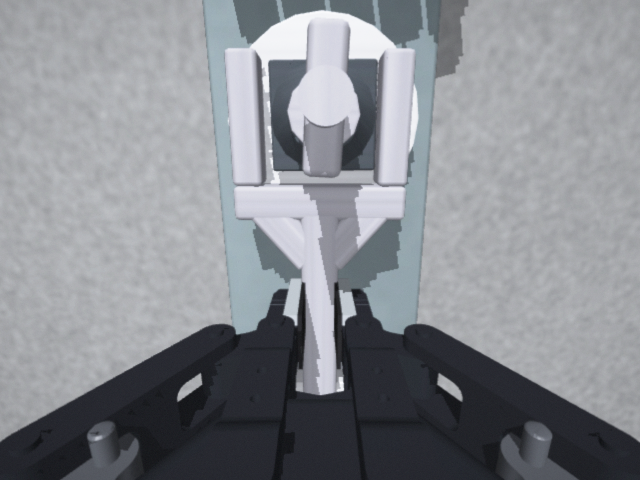

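View pics/s7.png

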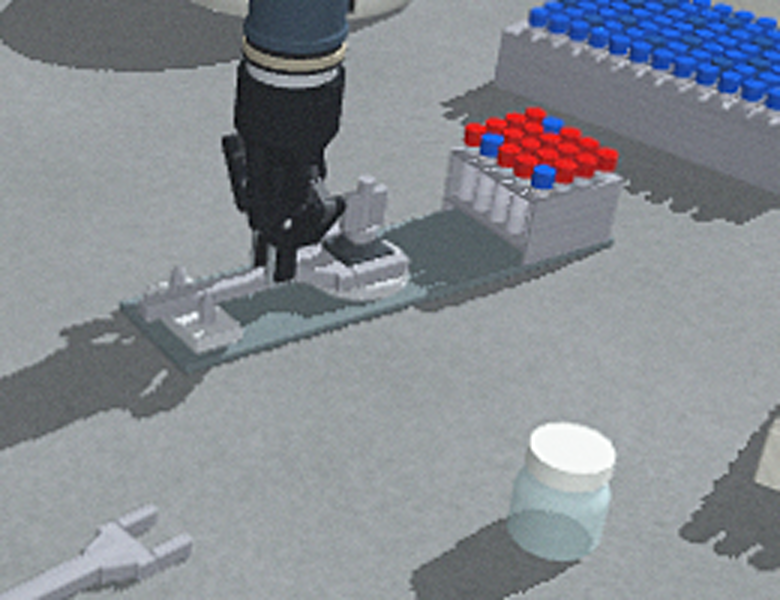

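Seated: the contact force shows it resting on the seat, the handle is between the pegs, and the nut is about 1 mm off-centre in the jaws. I nudge it to unload, then release.

```bash
python3 -m inch '[[1,[0,0.01,-0.003],[0,0,0]],[1,[0,0.01,-0.003],[0,0,0]],[0.3,[0,0.01,-0.003],[0,0,0]],[0,[0,0.01,-0.003],[0,0,0]],[-0.3,[0,0.01,-0.003],[0,0,0]],[-0.3,[0,0.01,-0.003],[0,0,0]],[-0.3,[0,0.01,-0.003],[0,0,0]],[-0.3,[0,0.01,-0.003],[0,0,0]]]'; python3 -m inch '[[-0.3,[0,0,-0.2],[0,0,0]],[-0.3,[0,0,-0.6],[0,0,0]],[-0.3,[0,0,-1],[0,0,0]],[-0.3,[0,0,-1],[0,0,0]]]'; python3 -m inch '[[-0.3,[0,0,-0.5],[0,0,0]],[-0.3,[0,0,-0.6],[0,0,0]],[-0.3,[0,0,-0.6],[0,0,0]],[-0.3,[0,0,-0.6],[0,0,0]]]';python3 - <<'E'
from h import *
from station import *
import pickle
ci=camera_info("wrist"); p,d=snapshot("wrist"); cv2.imwrite("pics/w8.png",p);np.save("pics/w8.npy",d); pickle.dump(ci,open("pics/w8.pkl","wb"))
go([.4986,.2072,.150],1.323)
E
```

```text
t: 8.45
tcp_pos: [0.4804, 0.1315, 0.0245]
tool_rot: [0.789, 0.615, 0.0, 0.0]
force: [-0.1, 0.6, 0.4]
finger_gap: 0.65
t: 8.85
tcp_pos: [0.4836, 0.1318, 0.1289]
tool_rot: [0.789, 0.615, 0.004, 0.003]
force: [0.3, -0.0, 0.5]
finger_gap: 0.652
t: 9.25
tcp_pos: [0.4794, 0.1315, 0.1837]
tool_rot: [0.789, 0.615, -0.001, -0.0]
force: [-0.2, 1.0, -0.9]
finger_gap: 0.652
shift [0.7823 0.0053 0.3322] turn [-0.0004  0.0001  0.0001]
```

View pics/w8.png

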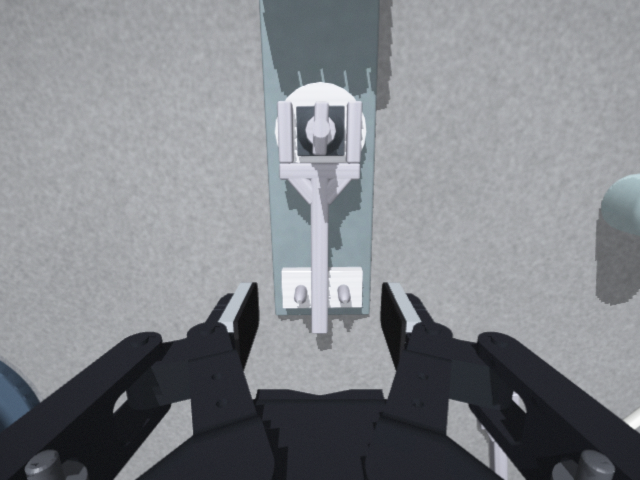

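Run:
```python
from h import *
import pickle
p=cv2.imread("pics/w8.png"); ci=pickle.load(open("pics/w8.pkl","rb")); print(ci["origin"])
cv2.imwrite("pics/c8.png",cv2.resize(p[75:195,265:380],None,fx=5,fy=5,interpolation=cv2.INTER_CUBIC))
d=np.load("pics/w8.npy")
# points from depth, height map
ys,xs=np.mgrid[80:200,265:380]; o,r=ray(ci,np.c_[xs.ravel(),ys.ravel()]); 
zc=R.from_quat(ci["orientation"]).as_matrix()[:,2]; W=o+r*d[80:200,265:380].reshape(-1,1)
k=(W[:,2]>.055)&(W[:,2]<.0855)&(np.hypot(W[:,0]-.4986,W[:,1]-.2072)<.03)
for lo,hi in((.055,.089),(.078,.087),(.089,.1)):
    k=(W[:,2]>lo)&(W[:,2]<hi)&(np.hypot(W[:,0]-.4986,W[:,1]-.2072)<.03)
    if k.sum()>4:
        c,(w,h),a=cv2.minAreaRect(W[k,:2].astype(np.float32)*1000); q=W[k,:2]-W[k,:2].mean(0); v=np.linalg.svd(q)[2][0] if k.sum()>2 else 0
        print(lo,k.sum(),c,w,h,a,np.arctan(v[1]/v[0]))
```

```text
[0.49542062 0.19765185 0.32625485]
0.055 528 (498.34210205078125, 207.0107879638672) 35.964141845703125 9.973222732543945 72.90367126464844 1.268453949156
0.078 526 (498.34210205078125, 207.0107879638672) 35.964141845703125 9.973222732543945 72.90367126464844 1.2684173441963102
0.089 268 (498.1588439941406, 206.7978973388672) 11.499592781066895 11.345354080200195 76.26349639892578 -0.40065308870400673
```

View pics/c8.png

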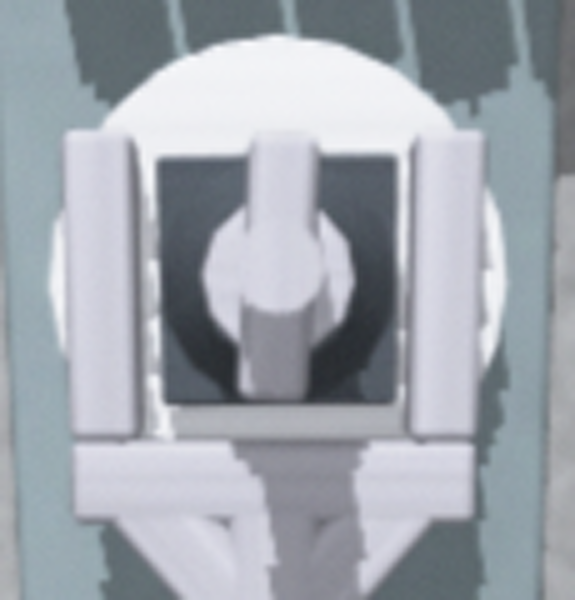

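```bash
cat >> h.py <<'E'
def cloud(ci,d,box):
    x0,x1,y0,y1=box; ys,xs=np.mgrid[y0:y1,x0:x1]; o,r=ray(ci,np.c_[xs.ravel(),ys.ravel()]); return o+r*d[y0:y1,x0:x1].reshape(-1,1)
def clamp(ci,d,box):
    W=cloud(ci,d,box); S=np.array([.4983,.2070]); rr=np.hypot(*(W[:,:2]-S).T)
    k=(W[:,2]>.077)&(W[:,2]<.087)&(rr<.025)
    if k.sum()>20:
        print("wing",k.sum(),cv2.minAreaRect(W[k,:2].astype(np.float32)*1000))
    e=np.array([.245,.970]); al=(W[:,:2]-S)@e
    k=(W[:,2]>.029)&(W[:,2]<.038)&(al<-.067)&(al>-.125)&(rr<.2)
    h=W[k]; 
    if len(h)>10:
        f=cv2.fitLine(h[:,:2].astype(np.float32),cv2.DIST_HUBER,0,.001,.001).ravel(); a=f[:2]*np.sign(f[1])
        print("handle",len(h),"z",np.median(h[:,2]),"yaw",np.arctan2(a[1],a[0]),"lat of line at stud",(S-f[2:])@[a[1],-a[0]])
        k=(W[:,2]>.027)&(W[:,2]<.040)&(rr<.21); t=(W[k,:2]-f[2:])@a; nn=(W[k,:2]-f[2:])@[a[1],-a[0]]
        b=np.abs(nn)<.037; t=t[b];nn=nn[b]; prong=(np.abs(nn)>.025)
        print(" prong tip t",t[prong].max(),"origin",f[2:]+a*(t[prong].max()-.025)," nn",nn[prong].min(),nn[prong].max())
    k=(W[:,2]>.04)&(W[:,2]<.049)&(al<-.12)&(rr<.2)
E
python3 - <<'E'
from h import *
from station import sense
import pickle
ci=pickle.load(open("pics/w8.pkl","rb")); d=np.load("pics/w8.npy")
clamp(ci,d,(260,385,75,340)); print(sense()["q"])
go([.4983,.2070,.150],1.272)
E
```

```text
wing 526 ((498.34210205078125, 207.0107879638672), (35.964141845703125, 9.973222732543945), 72.90367126464844)
handle 1093 z 0.033814397205729985 yaw 1.3234229 lat of line at stud 0.0008450204253209708
 prong tip t 0.11857882265139723 origin [0.49705675 0.20552818]  nn -0.03498032098522108 0.0351377358784486
[4.24935485e-02 4.27994863e-01 1.79815515e+00 1.77436119e-05
 9.18325490e-01 2.89489372e-01]
shift [0.7797 0.0029 0.3322] turn [-0.0004  0.0001  0.0082]
```

Depth check: the underside is at 19.8 mm, the handle yaw matches the clamp's, and the jaw centre is about 2 mm from the stud. The wing is at yaw 1.272. Next I move over the wing.

```bash
python3 -m inch '[[-0.3,[0.3,0,0],[0,0,0]],[-0.3,[0.6,0,0.1],[0,0,0.008]],[-0.3,[0.78,0.003,0.3],[0,0,0.008]],[-0.3,[0.78,0.003,0.5],[0,0,0.008]],[-0.3,[0.78,0.003,0.5],[0,0,0.008]],[-0.3,[0.78,0.003,0.5],[0,0,0.008]]]'
python3 - <<'E'
from h import *
from station import *
ci=camera_info("wrist"); p,d=snapshot("wrist"); cv2.imwrite("pics/w9.png",p)
go([.4983,.2070,.055],1.272)
E
```

```text
t: 9.9
tcp_pos: [0.4985, 0.2068, 0.1333]
tool_rot: [0.804, 0.595, -0.002, -0.001]
force: [0.9, 0.0, -0.9]
finger_gap: 0.653
shift [-2.000e-04 -9.200e-03  7.919e-01] turn [-0.0002  0.0001  0.0002]
```

View pics/w9.png

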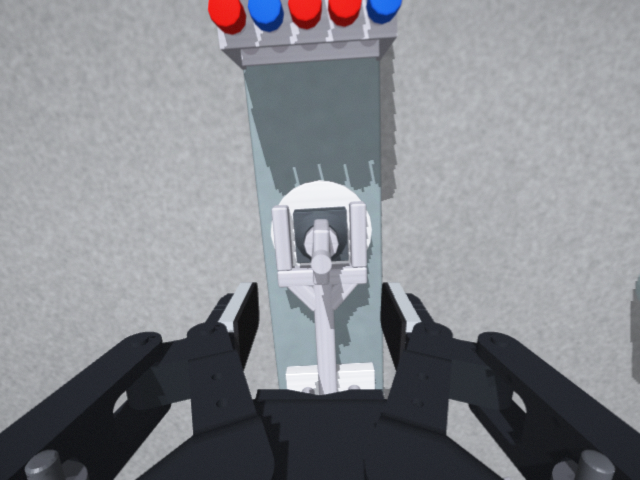

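```bash
python3 -m inch '[[-0.3,[0,-0.004,0.25],[0,0,0]],[-0.3,[0,-0.004,0.5],[0,0,0]],[-0.3,[0,-0.004,0.7],[0,0,0]],[-0.3,[0,-0.004,0.79],[0,0,0]],[-0.3,[0,-0.004,0.79],[0,0,0]],[-0.3,[0,-0.004,0.79],[0,0,0]],[-0.3,[0,-0.004,0.79],[0,0,0]]]'; python3 -c "
from h import *
go([.4983,.2070,.055],1.272)"
```

```text
t: 10.65
tcp_pos: [0.5002, 0.2073, 0.0568]
tool_rot: [0.804, 0.595, 0.001, 0.001]
force: [-0.4, -0.1, -0.4]
finger_gap: 0.657
shift [-0.0087 -0.0174  0.0181] turn [ 0.0003 -0.0002  0.0002]
```

```bash
python3 -m inch '[[-0.3,[-0.005,-0.014,0.015],[0,0,0]],[0.4,[-0.005,-0.014,0.015],[0,0,0]],[1,[-0.005,-0.014,0.015],[0,0,0]],[1,[-0.005,-0.014,0.015],[0,0,0]],[1,[-0.005,-0.014,0.015],[0,0,0]],[1,[-0.005,-0.014,0.015],[0,0,0]]]' 60
python3 - <<'E'
from h import *
from station import *
go([.4983,.2070,.055],1.272); print(sense()["ft_torque"])
p,d=snapshot("wrist"); cv2.imwrite("pics/w10.png",p)
E
```

```text
t: 11.25
tcp_pos: [0.4989, 0.207, 0.0545]
tool_rot: [0.804, 0.595, 0.001, 0.001]
force: [2.4, -2.2, 3.0]
finger_gap: 0.108
shift [-0.0016 -0.0055 -0.0053] turn [ 0.0003 -0.0001  0.0003]
[-0.29946967 -0.24667095 -0.03537265]
```

View pics/w10.png

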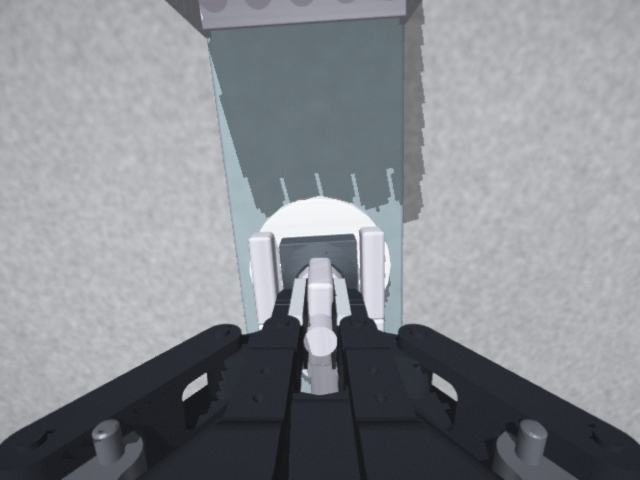

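```bash
python3 -m inch '[[1,[0,0,0],[0,0,0.016]],[1,[0,0,0],[0,0,0.032]],[1,[0,0,0],[0,0,0.048]],[1,[0,0,0],[0,0,0.064]],[1,[0,0,0],[0,0,0.08]],[1,[0,0,0],[0,0,0.08]]]'
python3 - <<'E'
from h import *
from station import *
s=sense();print(s["ft_torque"],s["q"][5])
x=R.from_quat(s["tool_rot"]).apply([1,0,0]); print(np.arctan2(x[1],x[0]))
p,d=snapshot("wrist"); cv2.imwrite("pics/w11.png",p)
E
```

```text
t: 11.9
tcp_pos: [0.4986, 0.2072, 0.0545]
tool_rot: [0.927, 0.376, 0.001, 0.0]
force: [2.0, -1.7, 3.0]
finger_gap: 0.103
[-0.23991642 -0.3172645  -0.01536143] 0.986530902890815
0.7714858604775133
```

View pics/w11.png

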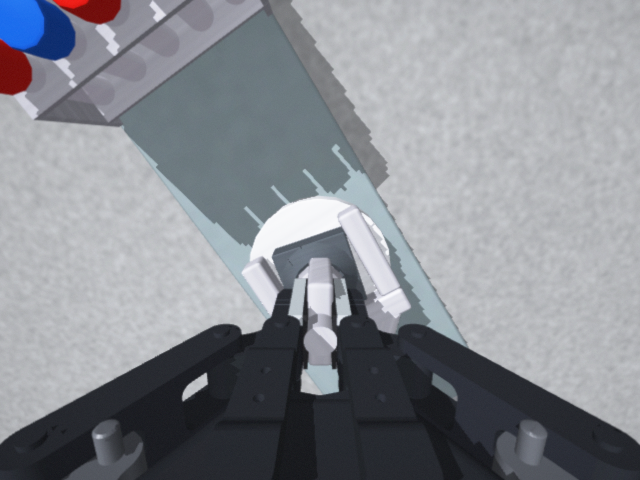

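```bash
python3 -m inch '[[1,[0,0,0],[0,0,0.016]],[1,[0,0,0],[0,0,0.032]],[1,[0,0,0],[0,0,0.048]],[1,[0,0,0],[0,0,0.064]],[1,[0,0,0],[0,0,0.064]]]'
python3 - <<'E'
from h import *
from station import *
s=sense();print(s["ft_torque"],s["tau"][5],s["q"][5])
x=R.from_quat(s["tool_rot"]).apply([1,0,0]); print(np.arctan2(x[1],x[0]))
p,d=snapshot("wrist"); cv2.imwrite("pics/w12.png",p)
E
```

```text
t: 12.45
tcp_pos: [0.4985, 0.2074, 0.0544]
tool_rot: [0.983, 0.184, 0.001, -0.0]
force: [2.8, -0.3, 3.6]
finger_gap: 0.105
[-0.10572694 -0.28764846 -0.04630402] 0.32490131445229053 1.38714789644735
0.37050669564961675
```

View pics/w12.png

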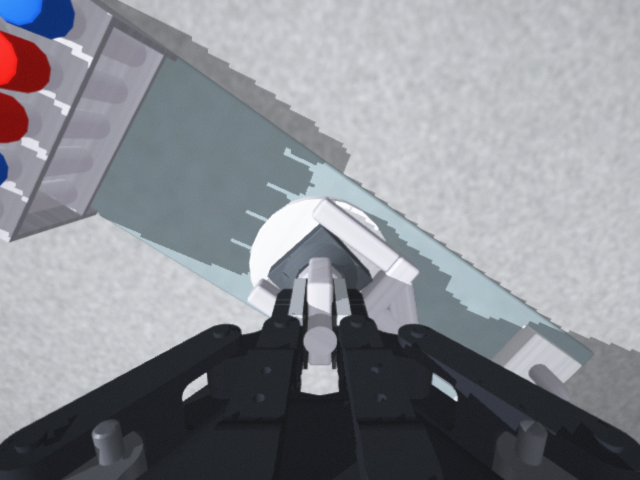

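```bash
python3 -m inch '[[1,[0,0,0],[0,0,0.008]],[1,[0,0,0],[0,0,0.012]],[1,[0,0,0],[0,0,0.012]]]'
python3 - <<'E'
from h import *
from station import *
s=sense();print(s["ft_torque"],s["tau"][5],s["q"][5])
x=R.from_quat(s["tool_rot"]).apply([1,0,0]); print(np.arctan2(x[1],x[0]))
E
```

```text
t: 12.8
tcp_pos: [0.4985, 0.2075, 0.0545]
tool_rot: [0.989, 0.147, 0.001, -0.0]
force: [2.0, 0.0, 4.4]
finger_gap: 0.105
[ 0.19665007 -0.34510062  0.26304157] 0.34780053421854973 1.4623248490909764
0.2955457381660466
```

```bash
python3 -m inch '[[1,[0,0,0],[0,0,0.006]],[1,[0,0,0],[0,0,0.012]],[1,[0,0,0],[0,0,0.012]]]'
python3 - <<'E'
from h import *
from station import *
s=sense();print(s["ft_torque"],s["tau"][5],s["q"][5])
x=R.from_quat(s["tool_rot"]).apply([1,0,0]); print(np.arctan2(x[1],x[0]))
p,d=snapshot("wrist"); cv2.imwrite("pics/w13.png",p)
E
```

```text
t: 13.1
tcp_pos: [0.4985, 0.2074, 0.0545]
tool_rot: [0.994, 0.112, 0.001, 0.0]
force: [2.2, 1.7, 5.4]
finger_gap: 0.103
[ 0.33263372 -0.39639924  1.27935669] 1.3869015499949455 1.5348917344359696
0.22515117979047827
```

View pics/w13.png

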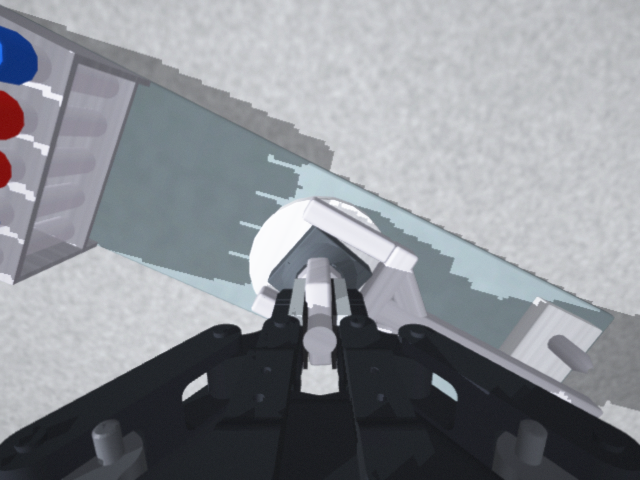

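The torque rose to 1.3 N m, so the firm stop is reached. I back off slightly to unload it (the lower nut follows freely in its play), then release.

```bash
python3 -m inch '[[1,[0,0,0],[0,0,-0.006]],[1,[0,0,0],[0,0,-0.012]],[1,[0,0,0],[0,0,-0.012]],[0.4,[0,0,0],[0,0,-0.012]],[0,[0,0,0],[0,0,-0.012]],[0,[0,0,0],[0,0,-0.012]],[0,[0,0,0],[0,0,-0.012]]]'; python3 -c "
from station import *;s=sense();print(s['tau'][5],s['ft_torque'])"; python3 -m inch '[[0,[0,0,-0.3],[0,0,0]],[0,[0,0,-0.7],[0,0,0]],[-0.3,[0,0,-1],[0,0,0]],[-0.3,[0,0,-1],[0,0,0]],[-0.3,[0,0,-1],[0,0,0]]]'
python3 - <<'E'
from h import *
from station import *
go([.4800,.1315,.185],1.323)
E
```

```text
t: 13.85
tcp_pos: [0.4968, 0.207, 0.0536]
tool_rot: [0.989, 0.146, -0.001, -0.0]
force: [-0.3, -0.4, 0.5]
finger_gap: 0.498
-0.0011609840657911263 [-0.03800112  0.022186   -0.00407761]
t: 14.35
tcp_pos: [0.4976, 0.2072, 0.1545]
tool_rot: [0.989, 0.146, 0.0, -0.0]
force: [-1.2, -0.1, -0.8]
finger_gap: 0.649
shift [-0.3872  0.6735 -0.3055] turn [ 1.000e-04 -1.000e-04 -1.638e-01]
```

Clear; now back to the earlier viewpoint for a check.

```bash
python3 -m inch '[[-0.3,[-0.2,0.3,-0.3],[0,0,-0.02]],[-0.3,[-0.39,0.67,-0.3],[0,0,-0.04]],[-0.3,[-0.39,0.67,-0.3],[0,0,-0.06]],[-0.3,[-0.39,0.67,-0.3],[0,0,-0.08]],[-0.3,[-0.39,0.67,-0.3],[0,0,-0.1]],[-0.3,[-0.39,0.67,-0.3],[0,0,-0.12]],[-0.3,[-0.39,0.67,-0.3],[0,0,-0.14]],[-0.3,[-0.39,0.67,-0.3],[0,0,-0.164]],[-0.3,[-0.39,0.67,-0.3],[0,0,-0.164]],[-0.3,[-0.39,0.67,-0.3],[0,0,-0.164]],[-0.3,[-0.39,0.67,-0.3],[0,0,-0.164]]]'
python3 - <<'E'
from h import *
from station import *
ci=camera_info("wrist"); p,d=snapshot("wrist"); cv2.imwrite("pics/w14.png",p); clamp(ci,d,(240,400,60,340))
W=cloud(ci,d,(240,400,60,340)); rr=np.hypot(W[:,0]-.4983,W[:,1]-.207)
cv2.imwrite("pics/c14.png",cv2.resize(p[75:345,240:400],None,fx=2.2,fy=2.2,interpolation=cv2.INTER_CUBIC))
E
```

```text
t: 15.45
tcp_pos: [0.4793, 0.1317, 0.1834]
tool_rot: [0.789, 0.614, -0.001, -0.001]
force: [0.4, -0.3, 1.0]
finger_gap: 0.651
wing 529 ((498.367919921875, 207.017333984375), (36.052982330322266, 10.043207168579102), 17.422901153564453)
handle 1065 z 0.03379491462709927 yaw 1.2844746 lat of line at stud -0.0002272386133449399
 prong tip t 0.11930210060492757 origin [0.49820132 0.20586022]  nn -0.035084704887207135 0.0349135820125792
```

View pics/c14.png

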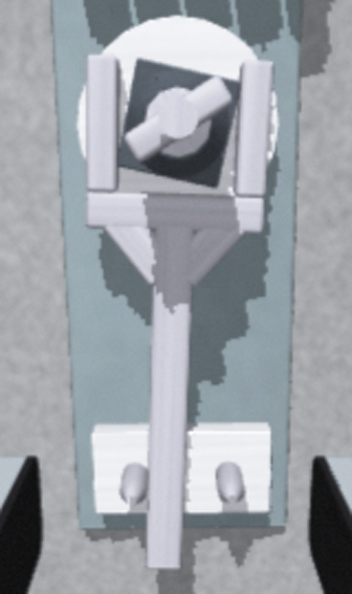

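Final view: the handle lies between the pegs. The jaw centre is 1.2 mm from the stud and the handle is 0.04 rad off line. The nut edges in the crop (about 11° at (138,60)–(240,80)) put the lower nut near 0.2 rad. The wing has turned 1.02 rad in all, so the jam nut is at about 0.8.

```bash
python3 -c "
from station import *; print(sign_off())"
```

```text
the job is handed in; nothing more can be done
None
```

The spanner is on the lower nut with its handle between the pegs, the jam nut is tight, and the job is handed in at about 15.5 s of robot time. `sign_off` gives no verdict, so what follows rests on my own checks.

- **Spanner:** I laid the larger grey spanner over the lower nut and let go of it before touching the jam nut. In the last wrist view it lay flat with its underside at about 20 mm. The jaw centre was about 1 mm from the stud axis and the handle 0.04 rad off the line to the pegs.
- **Jam nut:** I turned the wing clockwise by about 1.05 rad, until the torque jumped from 0.35 to about 1.3 N m at the firm stop. I then backed off slightly to unload it and released it. In the last wrist view I put it at about 0.8 rad relative to the lower nut.
- **Lower nut:** I put it at about 0.2 rad from its setting, inside the 0.44 rad limit. This is read from the slope of its edges in the picture, so it is the least exact of the checks, and the jam nut angle depends on it.

No check failed. The gripper was clear of everything at hand-in.

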